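# Hang the pipette on the empty branch of the rotary stand

### The job

Turn the rotary pipette stand so that its one empty branch points along the pointer on its foot, then take the pipette out of the single bench holder, set its collar on the branch's two rails and slide it inward under the lips, past the side spring clip, until it is fully home against the back, and let go so that it hangs upright there. Work gently by feel: nothing may be pushed against the stand, by the hand or by the pipette, with more than about 20 N. Leave the bottle, the tape roll and the timer where they are.

Things in the scene. Friction and masses are not known exactly. Their poses are not given: they have to be found in the camera images.
- stand: Fixed foot of the rotary pipette stand: grey disc 150 mm across; steel pole 23 mm across, 190 mm high; origin on the pole's axis at the work surface. A flat pointer on the foot runs along its own -x to 115 mm out. On the pole turns a head (hub 52 mm across) with three fork branches 120 deg apart: two hold pipettes fixed to the head, one is empty.
- carousel (a joint): Angle of the head, rad, counter-clockwise from above. At 0 the empty branch points along the pointer; at a it points along the stand's -x turned by a. Starts at 0.6 to 1.4, has 0.25 N m of friction, stays where left; can be pushed at a branch's side. Below, u = distance from the pole axis along the empty branch, t = across it (+t = the stand's +y at angle 0).
- lay_point (a point): Fixed to the foot, over the pointer at u = 145 mm, 120 mm up. The empty branch has two flat level rails 10 mm thick, u 66 to 165 mm, each from t 12 to 26 mm either side (slot 24 mm). HEIGHT NOT REPORTED: the rails' top lies 120 to 145 mm above the work surface, fixed in each run; feel or look for it. Beyond u = 130 mm they are open above: lay the collar there, slide it inward.
- load_point (a point): Fixed to the foot, over the pointer at u = 95 mm, 120 mm up: in plan, the pipette axis when fully home at carousel 0. From u 75 to 115 mm the rails are channels: walls 44 mm apart, lips 10 mm above the rails' top (4 mm thick, 30 mm slot between them). The mouth, u 112 to 127 mm, flares open. Back wall at u 75 mm stops the 40 mm collar.
- clip (a joint): Sprung nose in the +t channel wall of the empty branch, u = 92 mm; travel in m: 0 when empty, pushed outward by a collar sliding in (0.7 N/mm, 8 mm at most), about 0.004 with the collar home. Sliding past takes about 1 to 4 N, then the back wall stops it hard. Its black housing stands outside the branch to t = 41 mm.
- holder: Fixed single bench holder: aluminium tube 38 mm outside, 30 mm inside, 100 mm high, on a grey foot disc 80 mm across. Origin at the work surface on the tube's axis. The pipette stands upright in it, its collar resting on the rim.
- pipette_mid (a point): White hand pipette, 183 mm tall, 0.1 to 0.16 kg: on its axis half-way up, at the underside of its collar (40 mm across, 6 mm thick). Below it the shaft is 20 mm across, tapering to the tip 90 mm down; above, the round body, 26 mm across, spans 6 to 75 mm up, button to 93 mm. Finger hook along its own +x, 35 mm out, 60 to 75 mm up. Grip the body along its own y, 50 to 55 mm up.
- reagent_bottle: White reagent bottle, 112 mm across, 210 mm tall, bystander at the back; origin at its base.
- tape_roll: Roll of tape, 83 mm across, 18 mm high, lying flat, bystander; origin at its base.
- timer: White bench timer, 66x66x20 mm, bystander; origin at its base.
Mind the look-alikes: they are no part of the job. What is shaped like the holder but orange or pink is not meant.

How it is judged:
By the outcome, as a careful person would: the job done as asked, in the order asked, and still so for the second after the job is handed in, with the robot touching nothing.
It also fails if it takes over 72 s, if anything falls off the work surface, if the arm or the gripper's body presses on something with over 40 N, if the wrist force passes 120 N, or if a joint passes its speed limit or range.

### The arm

A 7-joint arm with a two-finger parallel gripper is mounted at the origin on a cart in front of the work surface, level with it; the furniture and walls round the work are solid. World frame = base frame: x ahead of the robot, y to its left, z up, the work surface at z = 0. Lengths are in m, angles in rad, forces in N, time in s.
With the tool pointing down it reaches from about 0.425 to 0.875 m from the base axis. Payload 4.7 kg.
Tool frame: the origin (TCP) lies midway between the tips of the shut fingers; the grasp point (between the pads) lies 19 mm behind it; z points along the fingers, y is the direction in which the jaws open and shut (so a half turn about z gives the same grasp; the last joint's range is limited). The gripper opens to 87 mm and grips with 3 to 60 N. Pads are 19 mm wide; open, the fingers measure 117 mm over their backs; the gripper's body (75 mm by 190 mm) begins 51 mm behind the grasp point.
Start: joints at [-1.323, 0.321, -0.07, 1.45, 0.023, 1.371, -0.057], TCP at [0.151, 0.632, 0.223] pointing down, gripper open.
Joint ranges: [-2.86, 2.86], [-0.3, 2.09], [-1.38, 1.24], [0.06, 2.45], [-1.56, 4.7], [0.09, 2.05], [-2.69, 2.69]. Speed limits (rad/s): [2.57, 2.57, 3.14, 3.14, 3.14, 3.14, 3.14].

### API

Orientations are given as a 3x3 rotation matrix whose columns are the frame's x, y, z axes.
In Python, from cell import arm gives the robot as it stands. The module is installed in compiled form; this text tells all that it offers.
- The arm moves only by the shell command python3 -m pendant 'ROWS' [OPENING] [FORCE]. ROWS is JSON, a list of rows, each a list of 2 entries, a list of its own where there are three numbers: the shift along the world's x, y, z each as a share of 20 mm, from -1 to 1, then the turn about the world's z as a share of 0.12 rad, from -1 to 1. In form: [[[tx, ty, tz], twist], ...]. A call has 1 to 10 rows; each row shifts and turns the commanded pose from where the row before left it; what a row does not reach is not made up. A row lasts 1/10 s, in which the tool goes at most 50 mm and 8.59 degrees, less where a joint would pass 70% of its speed; a pose out of reach is approached as far as the arm can. A call with a number of a shift or a turn outside -1 to 1 is refused whole. A call with a gripper value outside its range is refused whole. OPENING is the closure, from -1 (fully open) to 1 (shut), so that 0 is half open, set as the call begins (- or left out, the last holds). The fingers move at their own pace and stop on an object; FORCE is the grip in N (left out, the last holds). Time passes only in rows, so rows that do not move let the fingers close. It gives the time, the measured TCP pose, the force and the opening at its end, in the units of the state.
- arm.get_state(): the state, without advancing time (a new reading comes with each control period).
- arm.snapshot(name): name is "scene" or "top"; returns a dict with "img" (480x640x3 uint8, red, green, blue), "fx", "fy", "cx", "cy" (pixels), "dist_coeffs" ([k1, k2, p1, p2, k3] as OpenCV has them; the pictures are not rectified), "eye" and "orientation" of the camera in the world. Camera axes: x right, y down, z forward; pixel columns grow to the right and rows downward; lengths in m; the calibration is good to about 2 mm. A picture is of the moment at which its call begins. There is no depth.
- arm.sign_off(): hands the job in, once; it reports no verdict.
The state is a dict: "t": time; "joint_positions": joint angles; "qd": joint speeds; "joint_efforts": joint torques, N m; "tool_pos": TCP position; "orientation": TCP orientation; "wrist_force": force on the tool from outside, world axes, zero at the start; "wrist_torque": the same for the moment, N m; "gripper_width": finger opening in m.
Only numpy, scipy, OpenCV 4.12 (cv2) and the standard library are available. Lean on these libraries where they do the work, as an engineer would, in place of code of your own. Each camera call takes 0.05 s, during which the arm holds its last target. There are 200 camera calls.

## Working session

There is one attempt and no reset: what is moved stays moved. The work goes in short steps, Python scripts to look and compute and a shell command to move; the robot and the scene stay as the last step left them, time stands still between calls to the robot, and variables do not carry over. Pictures are saved under pics/ and viewed, about 8 in all and at most 12, crops included, and the job is handed in when it is done.

```bash
mkdir -p pics
cat > h.py <<'E'
import numpy as np,cv2
from cell import arm
def cam(s):
    K=np.array([[s['fx'],0,s['cx']],[0,s['fy'],s['cy']],[0,0,1.]]);return K,np.array(s['dist_coeffs'],float),np.array(s['eye'],float),np.array(s['orientation'],float)
def ray(s,px,z):
    K,d,e,R=cam(s);p=cv2.undistortPoints(np.array([[px]],float),K,d)[0,0]
    v=R@np.array([p[0],p[1],1]);return e+v*(z-e[2])/v[2]
def proj(s,P):
    K,d,e,R=cam(s);P=np.atleast_2d(P).astype(float)
    return cv2.projectPoints(P,cv2.Rodrigues(R.T)[0],-R.T@e,K,d)[0][:,0]
def save(s,n,crop=None,k=1):
    im=s['img']
    if crop: x0,y0,x1,y1=crop; im=im[y0:y1,x0:x1]
    cv2.imwrite('pics/'+n,cv2.resize(im[:,:,::-1],None,fx=k,fy=k,interpolation=cv2.INTER_CUBIC))
E
python3 - <<'E'
from h import *
import pickle
S={n:arm.snapshot(n) for n in('scene','top')}
pickle.dump(S,open('s0.pkl','wb'))
for n in S: save(S[n],n+'0.png'); print(n,S[n]['eye'],np.round(S[n]['orientation'],3).tolist(),S[n]['fx'])
st=arm.get_state();print(st)
E
```

```text
scene [-0.04449251 -0.48929385  0.9240723 ] [[0.62, -0.584, 0.524], [-0.785, -0.449, 0.428], [-0.015, -0.676, -0.737]] 536.9377264888872
top [ 0.25709428 -0.01471056  1.53332004] [[-0.024, -0.98, 0.198], [-1.0, 0.026, 0.012], [-0.017, -0.198, -0.98]] 610.2221156487498
{'t': 0.1, 'joint_positions': array([-1.32287675,  0.32170996, -0.07008334,  1.45152024,  0.02265125,
        1.37079404, -0.05691291]), 'qd': array([ 0.00205422, -0.00261159, -0.00112602, -0.00400181,  0.00066001,
        0.00157685, -0.00047077]), 'joint_efforts': array([-1.50085084e-04, -4.92569268e+01, -4.05847421e-01, -3.13405001e+01,
       -6.42248034e-02,  3.93505138e-02,  6.59288526e-05]), 'tool_pos': array([0.15055678, 0.63183331, 0.22161261]), 'orientation': array([[-9.72793893e-01,  2.31672146e-01, -2.41261326e-04],
       [ 2.31672228e-01,  9.72792541e-01, -1.62785575e-03],
       [-1.42431616e-04, -1.63946168e-03, -9.99998646e-01]]), 'wrist_force': array([-0.16050132,  0.05352969, -1.04720532]), 'wrist_torque': array([ 0.01910943, -0.02442284,  0.02651464]), 'gripper_width': 0.08688404846743558}
```

View pics/scene0.png

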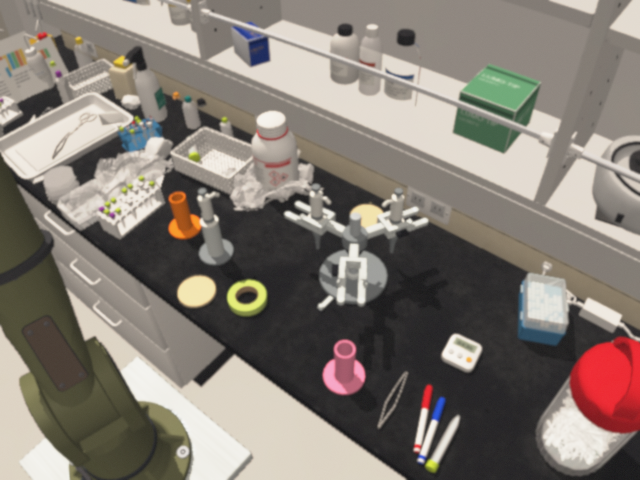

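View pics/top0.png

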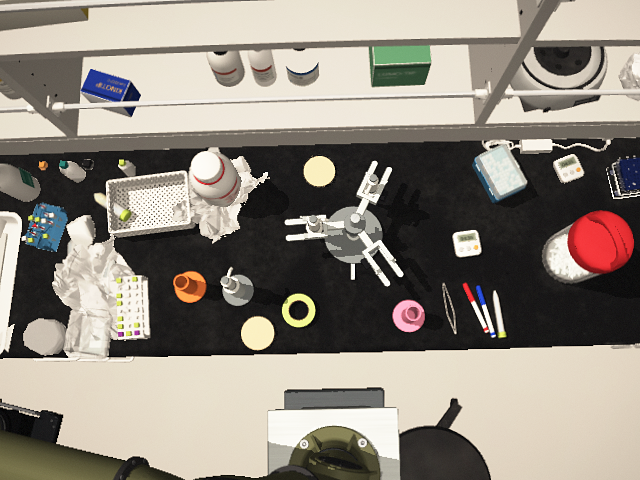

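The grey holder with the pipette is at about top (237,290). The stand is at (353,235), with its empty branch toward (388,270) and the pointer toward (353,275). I'll zoom in on both.

Run:
```python
from h import *
import pickle
S=pickle.load(open('s0.pkl','rb'))
a=S['top']['img'][150:320,210:430]; b=S['scene']['img'][170:320,180:440]
a=cv2.resize(a,(780,603),interpolation=cv2.INTER_CUBIC)[:,:,::-1]
cv2.imwrite('pics/a.png',cv2.resize(a,(776,600)))
save(S['scene'],'b.png',(180,170,440,320),3)
```

```text
(no output)
```

View pics/a.png

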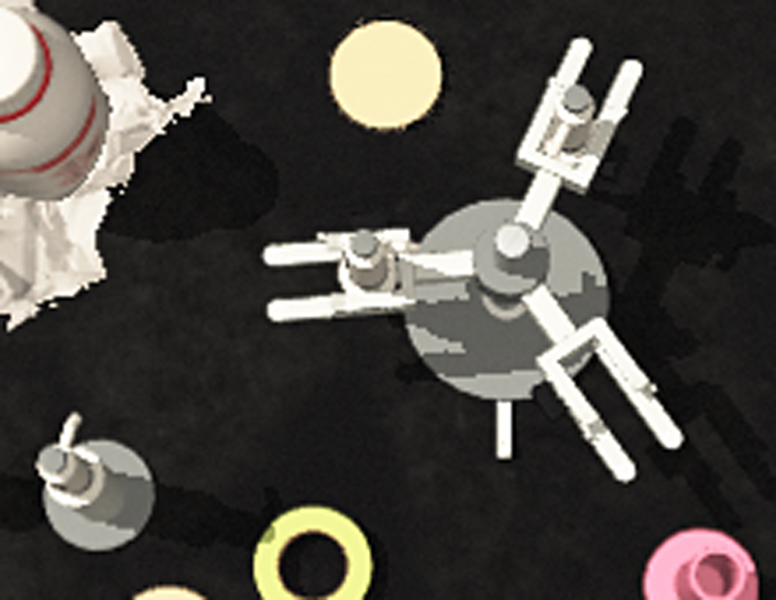

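View pics/b.png

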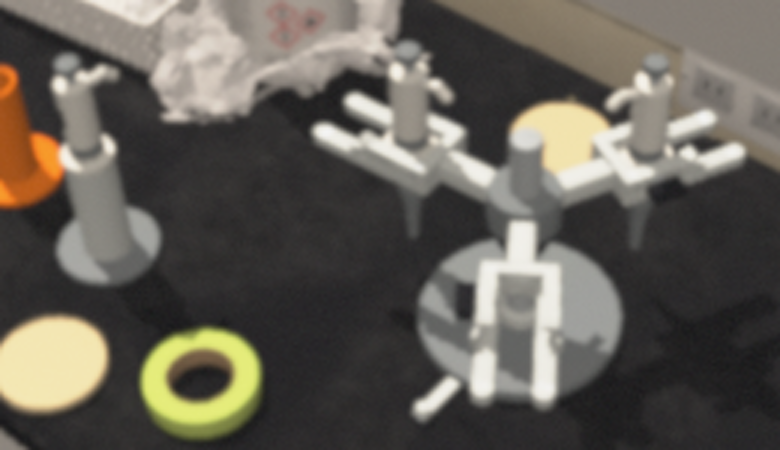

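Run:
```python
from h import *
import pickle
S=pickle.load(open('s0.pkl','rb'));T=S['top'];C=S['scene']
a=lambda x,y:(x/3.527+210,y/3.529+150)
b=lambda x,y:(x/3+180,y/3+170)
p=lambda n,v:print(n,np.round(v,4))
z=.006
st=ray(T,a(506.5,299),z);p('stand T',st);p('stand C',ray(C,b(520.5,319),z))
p('poletop T',ray(T,a(512,240),.19));p('poletop C',ray(C,b(526,139),.19))
h=ray(T,a(99,494.5),z);p('hold T',h);p('hold C',ray(C,b(108.5,245),z))
pt=ray(T,a(504,459),z);p('ptr T',pt);p('ptr C',ray(C,b(418,412),z)); d=pt-st;print('ptr ang',np.arctan2(d[1],d[0]),np.hypot(*d[:2]))
p('btn T',ray(T,a(53,458),.193));p('btn C',ray(C,b(67,62),.193));p('hook T',ray(T,a(75,417),.175));p('hook C',ray(C,b(115,71),.175))
for z in(.12,.13,.14,.145):
  A=[ray(T,a(*q),z) for q in((626,472),(674,442))];B=[ray(C,b(*q),z) for q in((483,398),(544,400))]
  mt=(A[0]+A[1])/2;mc=(B[0]+B[1])/2;d=mt-st;e=mc-st
  print(z,mt,mc,np.arctan2(d[1],d[0]),np.hypot(*d[:2]),np.arctan2(e[1],e[0]),np.hypot(*e[:2]))
for n,q in(('tape',(313,565)),):p(n,ray(T,a(*q),.009))
p('bottle',ray(T,(213,185),.1));p('timer',ray(T,(467,244),.02));p('pink',ray(T,(409,316),.0))
```

```text
stand T [ 0.5788 -0.066   0.006 ]
stand C [ 0.5805 -0.0671  0.006 ]
poletop T [ 0.5786 -0.0646  0.19  ]
poletop C [ 0.58   -0.0654  0.19  ]
hold T [0.4439 0.2298 0.006 ]
hold C [0.4458 0.2284 0.006 ]
ptr T [ 0.4621 -0.0604  0.006 ]
ptr C [ 0.4684 -0.0598  0.006 ]
ptr ang 3.0940673206910843 0.1167901216017676
btn T [0.4449 0.2291 0.193 ]
btn C [0.4475 0.2292 0.193 ]
hook T [0.4735 0.2184 0.175 ]
hook C [0.4737 0.2123 0.175 ]
0.12 [ 0.4456146  -0.15355542  0.12      ] [ 0.44851349 -0.15377099  0.12      ] -2.5600190599265495 0.15939526359701017 -2.5487356600817312 0.15710137346080724
0.13 [ 0.44428072 -0.15257302  0.13      ] [ 0.44238213 -0.15794378  0.13      ] -2.5697308705346886 0.15997772716932787 -2.548523500140675 0.1645178872202262
0.14 [ 0.44294684 -0.15159062  0.14      ] [ 0.43625076 -0.16211658  0.14      ] -2.5793713165703895 0.16057516943043565 -2.548329643550078 0.17193440774603613
0.145 [ 0.4422799  -0.15109942  0.145     ] [ 0.43318508 -0.16420297  0.145     ] -2.584164466374398 0.16087945558439048 -2.5482388544596413 0.17564267027848354
tape [0.3897 0.0771 0.009 ]
bottle [0.6932 0.2781 0.1   ]
timer [ 0.5442 -0.3513  0.02  ]
pink [ 0.3686 -0.198   0.    ]
```

```bash
python3 -m pendant '[[[0.7,-0.9,1],0],[[0.85,-1,1],0],[[0.85,-1,1],0],[[0.85,-1,1],0],[[0.85,-1,0],0],[[0.85,-1,0],0],[[0.85,-1,0],0],[[0.85,-1,0],0],[[0.85,-1,0],0],[[0.85,-1,0],0]]' 1 10
python3 -m pendant '[[[0.85,-1,0],0],[[0.85,-1,0],0],[[0.85,-1,0],0],[[0.85,-1,0],0],[[0.85,-1,0],0],[[0.85,-1,0],0],[[0.85,-1,0],0.4],[[0.5,-1,0],0.4],[[0,-1,0],0.4],[[0,-1,0],0.35]]'
python3 -m pendant '[[[0,-1,0],0],[[0,-1,0],0],[[0,-1,0],0],[[0,-1,0],0],[[0,-1,0],0],[[0,-1,0],0],[[0,-1,0],0],[[0,-1,0],0],[[0,-1,0],0],[[0,-1,0],0]]'
```

```text
t: 1.1
tool_pos: [0.3181, 0.4332, 0.3022]
orientation: [[-0.973, 0.232, -0.0], [0.232, 0.973, -0.001], [0.0, -0.001, -1.0]]
wrist_force: [0.3, 0.4, 0.2]
gripper_width: 0.0149
t: 2.1
tool_pos: [0.4466, 0.2332, 0.302]
orientation: [[-0.999, 0.047, -0.001], [0.047, 0.999, -0.001], [0.001, -0.001, -1.0]]
wrist_force: [0.0, 0.2, 0.7]
gripper_width: 0.0006
t: 3.1
tool_pos: [0.4463, 0.033, 0.3025]
orientation: [[-0.999, 0.049, 0.0], [0.049, 0.999, 0.0], [-0.0, 0.0, -1.0]]
wrist_force: [0.5, 0.2, 0.4]
gripper_width: 0.0006
```

```bash
python3 -m pendant '[[[0,-1,0],0],[[0,-1,0],0],[[0,-1,0],0],[[0,-1,0],0],[[0,-1,0],0],[[0,-1,0],0],[[0.4,-1,0],0],[[0.4,-1,0],0],[[0.4,-1,0],0],[[0.4,-1,0],0]]'
python3 -m pendant '[[[0.2,-1,0],0],[[0.1,-0.65,0],0],[[0,0,-1],0],[[0,0,-1],0],[[0,0,-1],0],[[0,0,-1],0],[[0,0,-0.5],0],[[0,0,0],0]]'
python3 - <<'E'
from h import *
t=arm.snapshot('top');save(t,'c.png',(290,150,460,300),4.0)
import pickle;pickle.dump(t,open('c.pkl','wb'))
E
```

```text
t: 4.1
tool_pos: [0.4784, -0.1669, 0.3026]
orientation: [[-0.999, 0.048, 0.0], [0.048, 0.999, 0.001], [-0.0, 0.001, -1.0]]
wrist_force: [-0.6, 0.5, -0.9]
gripper_width: 0.0006
t: 4.9
tool_pos: [0.4835, -0.1985, 0.2114]
orientation: [[-0.999, 0.048, -0.002], [0.048, 0.999, 0.001], [0.002, 0.0, -1.0]]
wrist_force: [0.2, -0.2, 1.0]
gripper_width: 0.0002
```

View pics/c.png

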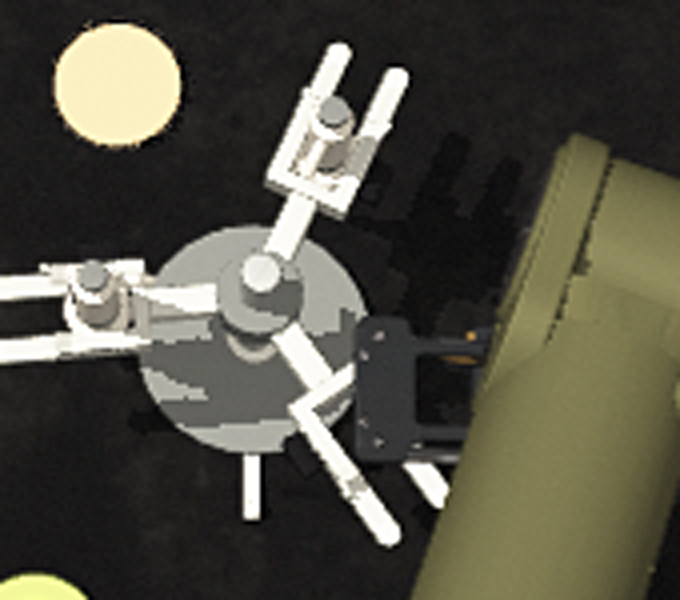

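The gripper body clears the pole and the branch, and the right-hand rail is under the hand at about (430,490). I'll lower it beside the rail.

```bash
python3 -m pendant '[[[0,0,-1],0],[[0,0,-1],0],[[0,0,-1],0],[[0,0,-1],0],[[0,0,-0.8],0],[[0,0,0],0]]'
python3 -m pendant '[[[-0.14,0.21,0],0],[[-0.14,0.21,0],0]]'
python3 -m pendant '[[[-0.14,0.21,0],0],[[-0.14,0.21,0],0]]'
python3 -m pendant '[[[-0.14,0.21,0],0],[[-0.14,0.21,0],0]]'
```

```text
t: 5.55
tool_pos: [0.4839, -0.1984, 0.1158]
orientation: [[-0.999, 0.048, -0.002], [0.048, 0.999, 0.0], [0.002, 0.0, -1.0]]
wrist_force: [-0.6, -0.4, -0.0]
gripper_width: 0.0003
t: 5.75
tool_pos: [0.4798, -0.1905, 0.118]
orientation: [[-0.999, 0.048, 0.002], [0.048, 0.999, -0.0], [-0.002, -0.0, -1.0]]
wrist_force: [-0.2, -0.2, -0.0]
gripper_width: 0.0004
t: 5.95
tool_pos: [0.4737, -0.1815, 0.1173]
orientation: [[-0.999, 0.047, 0.002], [0.047, 0.999, 0.0], [-0.002, 0.0, -1.0]]
wrist_force: [0.5, -0.9, 0.3]
gripper_width: 0.0007
t: 6.15
tool_pos: [0.4676, -0.1739, 0.117]
orientation: [[-0.999, 0.048, 0.001], [0.048, 0.999, -0.001], [-0.001, -0.001, -1.0]]
wrist_force: [0.5, -3.0, 0.7]
gripper_width: 0.0005
```

```bash
python3 -m pendant '[[[-0.21,0.27,0],0],[[-0.21,0.28,0],0],[[-0.21,0.28,0],0]]'
python3 -m pendant '[[[-0.2,0.29,0],0],[[-0.19,0.29,0],0],[[-0.18,0.3,0],0]]'
python3 -m pendant '[[[-0.15,0.31,0],0],[[-0.14,0.32,0],0],[[-0.13,0.33,0],0],[[-0.11,0.33,0],0],[[0,0,0],0]]'
python3 - <<'E'
from h import *
import pickle
S=[arm.snapshot('scene'),arm.snapshot('top')];pickle.dump(S,open('d.pkl','wb'))
a=cv2.resize(S[0]['img'][220:320,290:420],(520,400),interpolation=cv2.INTER_CUBIC);b=cv2.resize(S[1]['img'][190:290,310:380],(280,400),interpolation=cv2.INTER_CUBIC)
cv2.imwrite('pics/d.png',np.hstack([a,b])[:,:,::-1])
E
```

```text
t: 6.45
tool_pos: [0.4551, -0.1563, 0.1167]
orientation: [[-0.999, 0.048, 0.001], [0.048, 0.999, 0.0], [-0.001, 0.0, -1.0]]
wrist_force: [0.9, -0.6, 1.0]
gripper_width: 0.0006
t: 6.75
tool_pos: [0.4435, -0.1385, 0.1166]
orientation: [[-0.999, 0.047, 0.0], [0.047, 0.999, 0.0], [-0.0, 0.0, -1.0]]
wrist_force: [0.8, -1.3, -0.5]
gripper_width: 0.0006
t: 7.25
tool_pos: [0.4327, -0.1121, 0.1164]
orientation: [[-0.999, 0.046, -0.001], [0.046, 0.999, 0.001], [0.001, 0.001, -1.0]]
wrist_force: [-0.5, -0.4, 0.5]
gripper_width: 0.0005
```

View pics/d.png

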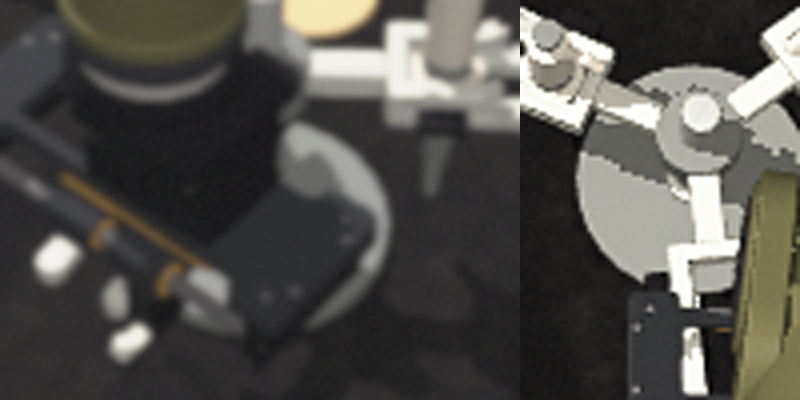

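```bash
cat > m.py <<'E'
from h import *
st=np.array([.5795,-.0658]);ph0=3.094
def P(a,u,t,z):
    f=ph0+a;return np.array([*(st+u*np.array([np.cos(f),np.sin(f)])+t*np.array([np.sin(f),-np.cos(f)])),z])
E
python3 - <<'E'
from m import *
import pickle
C,T=pickle.load(open('d.pkl','rb'))
k=lambda q:(q-[290,220])*4
l=lambda q:(q-[310,190])*4+[520,0]
for zt in(.12,.127,.135):
 for a in(0,.05,.1,.15):
  print(zt,a,'C tips',k(proj(C,[P(a,.165,.019,zt-.003),P(a,.165,-.019,zt-.003)])).round().tolist(),'T tip+,corner,walls',l(proj(T,[P(a,.165,.019,zt),P(a,.066,.026,zt)])).round().tolist())
E
```

```text
0.12 0 C tips [[10.0, 262.0], [69.0, 303.0]] T tip+,corner,walls [[662.0, 414.0], [653.0, 247.0]]
0.12 0.05 C tips [[22.0, 271.0], [84.0, 310.0]] T tip+,corner,walls [[676.0, 416.0], [659.0, 249.0]]
0.12 0.1 C tips [[34.0, 281.0], [99.0, 317.0]] T tip+,corner,walls [[691.0, 417.0], [665.0, 251.0]]
0.12 0.15 C tips [[47.0, 290.0], [115.0, 324.0]] T tip+,corner,walls [[705.0, 417.0], [671.0, 252.0]]
0.127 0 C tips [[10.0, 252.0], [69.0, 294.0]] T tip+,corner,walls [[662.0, 413.0], [653.0, 244.0]]
0.127 0.05 C tips [[21.0, 262.0], [83.0, 301.0]] T tip+,corner,walls [[677.0, 415.0], [659.0, 247.0]]
0.127 0.1 C tips [[34.0, 272.0], [99.0, 308.0]] T tip+,corner,walls [[691.0, 416.0], [665.0, 248.0]]
0.127 0.15 C tips [[47.0, 280.0], [115.0, 315.0]] T tip+,corner,walls [[705.0, 416.0], [671.0, 250.0]]
0.135 0 C tips [[9.0, 242.0], [68.0, 283.0]] T tip+,corner,walls [[663.0, 412.0], [654.0, 242.0]]
0.135 0.05 C tips [[20.0, 252.0], [83.0, 291.0]] T tip+,corner,walls [[677.0, 413.0], [659.0, 244.0]]
0.135 0.1 C tips [[33.0, 261.0], [98.0, 298.0]] T tip+,corner,walls [[691.0, 414.0], [665.0, 246.0]]
0.135 0.15 C tips [[46.0, 270.0], [114.0, 304.0]] T tip+,corner,walls [[706.0, 414.0], [671.0, 248.0]]
```

```bash
python3 -m pendant '[[[-0.07,0.25,0],0],[[-0.06,0.25,0],0],[[-0.05,0.25,0],0],[[-0.04,0.22,0],0],[[0,0,0],0]]'
python3 -m pendant '[[[0,-0.5,0],0],[[0,-1,0],0],[[0,-0.5,1],0],[[0,0,1],0],[[0,0,1],0],[[0,0,1],0],[[0,0,1],0],[[0,0,1],0],[[0,-0.5,1],0],[[0,-1,1],0]]'
python3 -m pendant '[[[0,-1,1],0],[[0,-1,0],0],[[0,-1,0],0],[[0,-1,0],0],[[0,-1,0],0]]'
python3 - <<'E'
from m import *
import pickle
C,T=S=[arm.snapshot('scene'),arm.snapshot('top')];pickle.dump(S,open('e.pkl','wb'))
a=cv2.resize(S[0]['img'][220:320,290:390],(400,400),interpolation=cv2.INTER_CUBIC);b=cv2.resize(S[1]['img'][195:295,310:410],(400,400),interpolation=cv2.INTER_CUBIC)
cv2.imwrite('pics/e.png',np.hstack([a,b])[:,:,::-1])
k=lambda q:(q-[290,220])*4
l=lambda q:(q-[310,195])*4+[400,0]
for zt in(.125,.135,.145):
 for a in(-.05,0,.05):
  q=[P(a,.165,.019,zt-.003),P(a,.165,-.019,zt-.003),P(a,.066,.026,zt),P(a,.066,-.026,zt)]
  print(zt,a,'C',k(proj(C,q)).round().tolist(),'T',l(proj(T,q)).round().tolist())
q=[[.465,-.0605,.004]];print(k(proj(C,q)),l(proj(T,q)))
E
```

```text
t: 7.85
tool_pos: [0.4287, -0.0932, 0.1166]
orientation: [[-0.999, 0.047, -0.0], [0.047, 0.999, 0.001], [0.0, 0.001, -1.0]]
wrist_force: [0.6, 0.3, 0.1]
gripper_width: 0.0002
t: 8.85
tool_pos: [0.4286, -0.1636, 0.2772]
orientation: [[-0.999, 0.045, -0.001], [0.045, 0.999, 0.001], [0.001, 0.001, -1.0]]
wrist_force: [0.2, -0.2, -0.1]
gripper_width: 0.0004
t: 9.35
tool_pos: [0.4282, -0.2655, 0.2966]
orientation: [[-0.999, 0.048, -0.0], [0.048, 0.999, 0.001], [0.0, 0.001, -1.0]]
wrist_force: [0.4, -0.4, 0.4]
gripper_width: 0.0006
0.125 -0.05 C [[-1.0, 245.0], [55.0, 288.0], [131.0, 122.0], [208.0, 175.0]] T [[528.0, 392.0], [594.0, 396.0], [528.0, 223.0], [616.0, 229.0]]
0.125 0 C [[10.0, 255.0], [69.0, 296.0], [134.0, 126.0], [215.0, 177.0]] T [[542.0, 394.0], [608.0, 395.0], [533.0, 225.0], [622.0, 227.0]]
0.125 0.05 C [[21.0, 265.0], [84.0, 304.0], [138.0, 131.0], [222.0, 179.0]] T [[556.0, 396.0], [622.0, 394.0], [539.0, 227.0], [628.0, 225.0]]
0.135 -0.05 C [[-2.0, 232.0], [54.0, 275.0], [131.0, 108.0], [208.0, 162.0]] T [[528.0, 390.0], [594.0, 395.0], [528.0, 219.0], [617.0, 226.0]]
0.135 0 C [[9.0, 242.0], [68.0, 283.0], [134.0, 113.0], [215.0, 164.0]] T [[542.0, 392.0], [609.0, 394.0], [534.0, 222.0], [623.0, 224.0]]
0.135 0.05 C [[20.0, 252.0], [83.0, 291.0], [138.0, 117.0], [222.0, 166.0]] T [[557.0, 394.0], [623.0, 392.0], [539.0, 224.0], [629.0, 221.0]]
0.145 -0.05 C [[-4.0, 218.0], [53.0, 262.0], [131.0, 94.0], [208.0, 148.0]] T [[528.0, 388.0], [595.0, 393.0], [528.0, 216.0], [618.0, 223.0]]
0.145 0 C [[7.0, 229.0], [67.0, 270.0], [134.0, 99.0], [215.0, 150.0]] T [[543.0, 390.0], [609.0, 392.0], [534.0, 219.0], [624.0, 221.0]]
0.145 0.05 C [[19.0, 238.0], [82.0, 277.0], [137.0, 104.0], [222.0, 152.0]] T [[557.0, 392.0], [624.0, 390.0], [539.0, 221.0], [629.0, 218.0]]
[[114.40395342 356.34540797]] [[571.45277997 336.19702669]]
```

View pics/e.png

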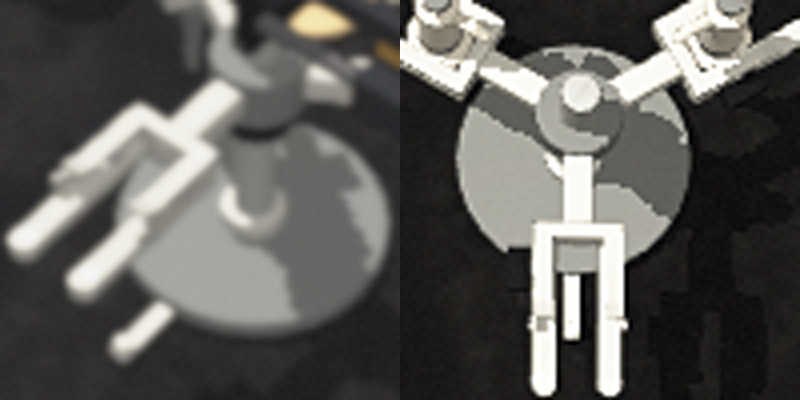

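In the top view the branch (rails at x≈543 and 608) runs parallel to the pointer (571,338), so the carousel is at about 0. The rail top comes out at about 0.126 m. Now I'll fetch the pipette.

```bash
python3 -m pendant '[[[0.2,1,0],0],[[0.2,1,0],0],[[0.2,1,0],0],[[0.2,1,0],0],[[0.1,1,0],0],[[0,1,0],0],[[0,1,0],0],[[0,1,0],0],[[0,1,0],0],[[0,1,0],0]]' -1
python3 -m pendant '[[[0,1,0],-0.35],[[0,1,0],-0.35],[[0,1,0],-0.35],[[0,1,0],-0.35],[[0,1,0],-0.35],[[0,1,0],-0.35],[[0,1,0],-0.35],[[0,1,0],-0.35],[[0,1,0],-0.35],[[0,1,0],-0.2]]'
python3 -m pendant '[[[0,1,0],0],[[0,1,0],0],[[0,1,0],0],[[0,1,0],0],[[0.05,0.7,0],0],[[0,0,0],0]]'
```

```text
t: 10.45
tool_pos: [0.4463, -0.0626, 0.2965]
orientation: [[-0.999, 0.047, -0.0], [0.047, 0.999, 0.001], [0.001, 0.001, -1.0]]
wrist_force: [0.5, -0.6, -0.3]
gripper_width: 0.0726
t: 11.45
tool_pos: [0.446, 0.1372, 0.2964]
orientation: [[-0.9, 0.435, -0.001], [0.435, 0.9, -0.0], [0.001, -0.0, -1.0]]
wrist_force: [0.4, 0.5, 0.1]
gripper_width: 0.087
t: 12.05
tool_pos: [0.4471, 0.2323, 0.2962]
orientation: [[-0.902, 0.432, -0.001], [0.432, 0.902, -0.0], [0.001, -0.0, -1.0]]
wrist_force: [0.2, 0.4, 0.4]
gripper_width: 0.0869
```

```bash
python3 -m pendant '[[[-0.08,-0.16,-1],0],[[0,0,-1],0],[[0,0,-1],0],[[0,0,-1],0],[[0,0,-1],0],[[0,0,-1],0],[[0,0,-1],0],[[0,0,-0.8],0],[[0,0,-0.35],0],[[0,0,0],0]]'
python3 -m pendant '[[[0,0,0],0],[[0,0,0],0],[[0,0,0],0],[[0,0,0],0],[[0,0,0],0],[[0,0,0],0],[[0,0,0],0],[[0,0,0],0]]' 1 15
```

```text
t: 13.05
tool_pos: [0.4458, 0.2257, 0.1329]
orientation: [[-0.9, 0.436, -0.001], [0.436, 0.9, -0.001], [0.001, -0.002, -1.0]]
wrist_force: [-0.6, 0.5, 0.2]
gripper_width: 0.0867
t: 13.85
tool_pos: [0.4463, 0.227, 0.1337]
orientation: [[-0.901, 0.435, 0.0], [0.435, 0.901, 0.0], [-0.0, 0.001, -1.0]]
wrist_force: [-0.1, 0.9, -0.3]
gripper_width: 0.0312
```

```bash
python3 -m pendant '[[[0,0,0],0],[[0,0,0],0],[[0,0,0],0]]' 1 25
python3 -m pendant '[[[0,0,0.3],0],[[0,0,0.6],0],[[0,0,0.6],0],[[0,0,0.5],0],[[0,0,0],0]]'
python3 - <<'E'
from h import *
import pickle
S=[arm.snapshot('scene'),arm.snapshot('top')];pickle.dump(S,open('f.pkl','wb'))
save(S[0],'f.png',(160,150,290,270),5)
E
```

```text
t: 14.15
tool_pos: [0.4463, 0.2269, 0.1337]
orientation: [[-0.901, 0.435, 0.0], [0.435, 0.901, 0.0], [-0.0, 0.0, -1.0]]
wrist_force: [0.8, 0.8, 0.1]
gripper_width: 0.0255
t: 14.65
tool_pos: [0.4473, 0.2268, 0.1757]
orientation: [[-0.9, 0.435, 0.003], [0.435, 0.9, 0.001], [-0.002, 0.002, -1.0]]
wrist_force: [0.9, -0.5, -1.9]
gripper_width: 0.0255
```

View pics/f.png

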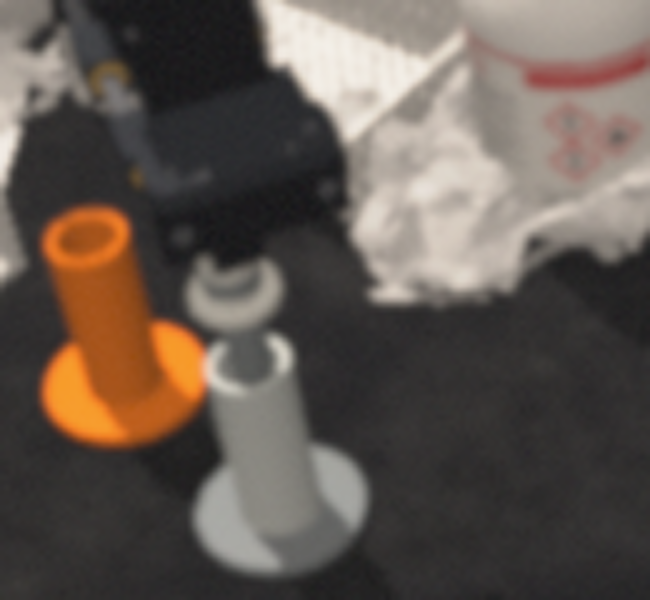

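The pipette is held and clear of the holder: collar at about (235,290), gripper width 25.5 mm. I'll carry it to a hover over the lay point.

```bash
python3 -m pendant '[[[0,0,0.8],0],[[0,0,1],0],[[0,0,1],0],[[0,-0.3,1],0],[[0,-0.7,1],0],[[0,-1,0.7],0],[[0,-1,0],0],[[0,-1,0],0],[[0,-1,0],0],[[0,-1,0],0]]'
python3 -m pendant '[[[0,-1,0],0],[[0,-1,0],0],[[0,-1,0],0],[[-0.1,-1,0],0],[[-0.1,-1,0],0],[[-0.1,-1,0],0],[[-0.1,-1,0],0],[[-0.1,-0.8,0],0],[[-0.13,-0.5,0],0],[[0,0,0],0]]'
python3 -c "
from h import *
print(arm.get_state()['tool_pos'],arm.get_state()['wrist_force'])"
```

```text
t: 15.75
tool_pos: [0.4457, 0.1045, 0.283]
orientation: [[-0.9, 0.436, -0.001], [0.436, 0.9, -0.001], [0.001, -0.001, -1.0]]
wrist_force: [0.4, 1.0, -1.0]
gripper_width: 0.025
t: 16.75
tool_pos: [0.4328, -0.0612, 0.2833]
orientation: [[-0.899, 0.438, -0.001], [0.438, 0.899, 0.0], [0.001, 0.0, -1.0]]
wrist_force: [-0.7, 0.6, -1.5]
gripper_width: 0.0254
[ 0.43281145 -0.0611555   0.28330899] [-0.68976038  0.57097928 -1.54711589]
```

```bash
python3 -m pendant '[[[0.1,0.1,-0.7],0],[[0,0,-0.9],0],[[0,0,-0.9],0],[[0,0,0],0]]'
python3 - <<'E'
from m import *
import pickle
C,T=S=[arm.snapshot('scene'),arm.snapshot('top')];pickle.dump(S,open('g.pkl','wb'))
p=arm.get_state()['tool_pos'];print(p)
a=cv2.resize(C['img'][200:320,270:390],(600,600),interpolation=cv2.INTER_CUBIC)
cv2.imwrite('pics/g.png',a[:,:,::-1])
k=lambda q:((q-[270,200])*5).round().tolist()
print('tip,collar c',k(proj(C,[[p[0],p[1],p[2]-.1237],[p[0],p[1],p[2]-.034]])))
# pole-top etc and predicted slot edges at u .165
for zt in (.126,.132): print(zt,k(proj(C,[P(0,.165,.012,zt),P(0,.165,-.012,zt),P(0,.165,.026,zt),P(0,.165,-.026,zt)])))
E
```

```text
t: 17.15
tool_pos: [0.4337, -0.056, 0.2303]
orientation: [[-0.901, 0.433, -0.006], [0.433, 0.901, -0.001], [0.005, -0.003, -1.0]]
wrist_force: [-0.5, -0.1, -2.0]
gripper_width: 0.0253
[ 0.43539512 -0.05645938  0.23308681]
tip,collar c [[182.0, 429.0], [173.0, 275.0]]
0.126 [[125.0, 422.0], [172.0, 454.0], [98.0, 403.0], [200.0, 473.0]]
0.132 [[124.0, 412.0], [171.0, 444.0], [97.0, 393.0], [199.0, 464.0]]
```

View pics/g.png

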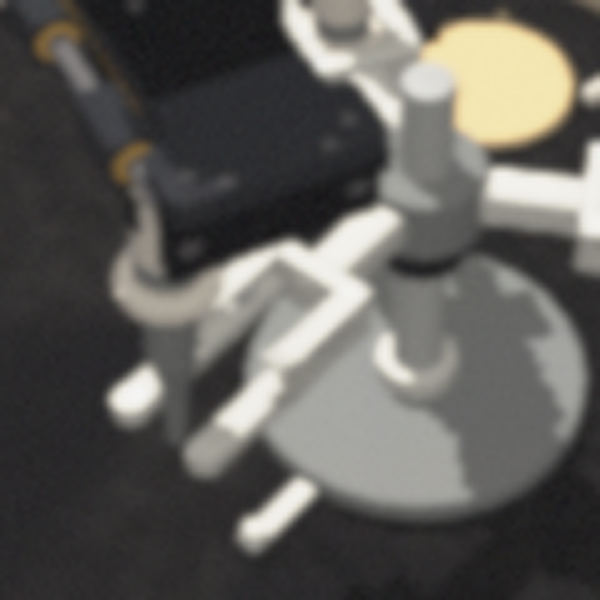

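```bash
python3 -m pendant '[[[-0.15,-0.15,0],0],[[0,0,-0.4],0],[[0,0,-0.5],0],[[0,0,-0.5],0],[[0,0,-0.5],0],[[0,0,-0.4],0]]'
python3 -m pendant '[[[0,0,-0.25],0],[[0,0,-0.1],0]]'
python3 -m pendant '[[[0,0,-0.1],0],[[0,0,-0.1],0]]'
python3 -m pendant '[[[0,0,-0.1],0],[[0,0,0],0]]'
python3 -m pendant '[[[0,0,-0.1],0],[[0,0,0],0]]'|grep -v ori
```

```text
t: 17.85
tool_pos: [0.4322, -0.0603, 0.1863]
orientation: [[-0.901, 0.435, -0.001], [0.435, 0.901, -0.0], [0.001, -0.001, -1.0]]
wrist_force: [0.1, -0.3, -2.4]
gripper_width: 0.0257
t: 18.05
tool_pos: [0.4323, -0.0603, 0.1799]
orientation: [[-0.901, 0.435, -0.001], [0.435, 0.901, -0.0], [0.001, -0.001, -1.0]]
wrist_force: [0.4, -0.5, -1.4]
gripper_width: 0.0254
t: 18.25
tool_pos: [0.4329, -0.0603, 0.1768]
orientation: [[-0.901, 0.435, 0.001], [0.435, 0.901, 0.0], [-0.001, 0.0, -1.0]]
wrist_force: [0.4, -0.2, -0.9]
gripper_width: 0.0251
t: 18.45
tool_pos: [0.4326, -0.0603, 0.1745]
orientation: [[-0.901, 0.435, 0.0], [0.435, 0.901, 0.0], [0.0, 0.0, -1.0]]
wrist_force: [-0.3, 0.3, -1.1]
gripper_width: 0.0255
t: 18.65
tool_pos: [0.4325, -0.0602, 0.1724]
wrist_force: [-0.0, 0.4, -1.5]
gripper_width: 0.0255
```

```bash
for i in 1; do python3 -m pendant '[[[0,0,-0.1],0],[[0,0,0],0]]'|grep -v ori
python3 -m pendant '[[[0,0,-0.1],0],[[0,0,0],0]]'|grep -v ori
python3 -m pendant '[[[0,0,-0.1],0],[[0,0,0],0]]'|grep -v ori; done
```

```text
t: 18.85
tool_pos: [0.4325, -0.0603, 0.1704]
wrist_force: [0.9, -0.1, -1.4]
gripper_width: 0.0253
t: 19.05
tool_pos: [0.4324, -0.0603, 0.1683]
wrist_force: [0.1, -0.2, -2.2]
gripper_width: 0.0257
t: 19.25
tool_pos: [0.4324, -0.0603, 0.1663]
wrist_force: [-0.1, -0.1, -1.7]
gripper_width: 0.0255
```

```bash
python3 -m pendant '[[[0,0,-0.1],0],[[0,0,0],0]]'|grep -v ori
python3 -m pendant '[[[0,0,-0.07],0],[[0,0,0],0]]'|grep -v ori
python3 -m pendant '[[[0,0,-0.07],0],[[0,0,0],0]]'|grep -v ori
```

```text
t: 19.45
tool_pos: [0.4324, -0.0603, 0.1643]
wrist_force: [0.3, 1.1, -2.2]
gripper_width: 0.0253
t: 19.65
tool_pos: [0.4325, -0.0603, 0.163]
wrist_force: [0.9, 0.6, -1.2]
gripper_width: 0.0255
t: 19.85
tool_pos: [0.4325, -0.0603, 0.1616]
wrist_force: [0.0, 0.0, -1.2]
gripper_width: 0.0256
```

```bash
python3 -m pendant '[[[0,0,-0.07],0],[[0,0,0],0]]'|grep -v ori
python3 -m pendant '[[[0,0,-0.07],0],[[0,0,0],0]]'|grep -v ori
python3 -m pendant '[[[0,0,-0.07],0],[[0,0,0],0]]'|grep -v ori
```

```text
t: 20.05
tool_pos: [0.4328, -0.0603, 0.1604]
wrist_force: [0.5, -0.4, -1.2]
gripper_width: 0.0254
t: 20.25
tool_pos: [0.4328, -0.0603, 0.1594]
wrist_force: [-0.7, -0.0, 3.3]
gripper_width: 0.0257
t: 20.45
tool_pos: [0.4329, -0.0603, 0.1583]
wrist_force: [-3.2, 0.6, 7.3]
gripper_width: 0.0258
```

Contact is felt at TCP z≈0.160, so the rail top is about 0.126 m, matching the images. I'll ease up about 2.5 mm and slide inward.

```bash
python3 -m pendant '[[[0,0,0.13],0],[[0.15,-0.007,0],0],[[0.2,-0.01,0],0]]'|grep -v ori
python3 -m pendant '[[[0.2,-0.01,0],0],[[0,0,0],0]]'|grep -v ori
python3 -m pendant '[[[0.2,-0.01,0],0],[[0,0,0],0]]'|grep -v ori
python3 -m pendant '[[[0.2,-0.01,0],0],[[0,0,0],0]]'|grep -v ori
```

```text
t: 20.75
tool_pos: [0.4395, -0.0605, 0.16]
wrist_force: [-1.4, 0.2, 1.9]
gripper_width: 0.0256
t: 20.95
tool_pos: [0.4443, -0.0608, 0.1601]
wrist_force: [0.6, 1.3, 1.0]
gripper_width: 0.0256
t: 21.15
tool_pos: [0.4481, -0.061, 0.1602]
wrist_force: [0.6, -0.0, 1.3]
gripper_width: 0.0253
t: 21.35
tool_pos: [0.4521, -0.0612, 0.1602]
wrist_force: [-0.2, 1.4, 0.3]
gripper_width: 0.0254
```

```bash
python3 -m pendant '[[[0.2,-0.01,0.05],0],[[0,0,0],0]]'|grep -v ori
python3 -m pendant '[[[0.2,-0.01,0],0],[[0,0,0],0]]'|grep -v ori
python3 -m pendant '[[[0.2,-0.01,0],0],[[0,0,0],0]]'|grep -v ori
python3 -m pendant '[[[0.15,-0.01,0],0],[[0,0,0],0]]'|grep -v ori
```

```text
t: 21.55
tool_pos: [0.4561, -0.0615, 0.1611]
wrist_force: [0.4, -0.7, -1.9]
gripper_width: 0.0255
t: 21.75
tool_pos: [0.46, -0.0617, 0.1611]
wrist_force: [0.7, -0.3, -0.6]
gripper_width: 0.0251
t: 21.95
tool_pos: [0.4641, -0.0618, 0.1612]
wrist_force: [0.3, 0.5, -1.7]
gripper_width: 0.0258
t: 22.15
tool_pos: [0.4669, -0.062, 0.1612]
wrist_force: [-0.1, 0.5, -1.6]
gripper_width: 0.0253
```

```bash
python3 -m pendant '[[[0.15,-0.007,0],0],[[0,0,0],0]]'|grep -v ori
python3 -m pendant '[[[0.15,-0.007,0],0],[[0,0,0],0]]'|grep -v ori
python3 -m pendant '[[[0.12,-0.007,0],0],[[0,0,0],0]]'|grep -v ori
python3 -m pendant '[[[0.1,-0.005,0],0],[[0,0,0],0]]'|grep -v ori
```

```text
t: 22.35
tool_pos: [0.47, -0.0621, 0.1612]
wrist_force: [0.4, 0.5, -1.2]
gripper_width: 0.0253
t: 22.55
tool_pos: [0.473, -0.0623, 0.1613]
wrist_force: [-0.0, 0.3, -1.7]
gripper_width: 0.0255
t: 22.75
tool_pos: [0.4753, -0.0624, 0.1612]
wrist_force: [-0.3, 0.6, -0.7]
gripper_width: 0.0255
t: 22.95
tool_pos: [0.4772, -0.0625, 0.1612]
wrist_force: [1.0, -0.1, -1.9]
gripper_width: 0.0255
```

```bash
python3 -m pendant '[[[0.1,-0.005,0],0],[[0,0,0],0]]'|grep -v ori
python3 -m pendant '[[[0.1,-0.005,0],0],[[0,0,0],0]]'|grep -v ori
python3 -m pendant '[[[0.1,-0.005,0],0],[[0,0,0],0]]'|grep -v ori
python3 - <<'E'
from m import *
import pickle
C,T=S=[arm.snapshot('scene'),arm.snapshot('top')];pickle.dump(S,open('i.pkl','wb'))
a=cv2.resize(C['img'][200:300,290:390],(400,400),interpolation=cv2.INTER_CUBIC);b=cv2.resize(T['img'][195:295,310:410],(400,400),interpolation=cv2.INTER_CUBIC)
cv2.imwrite('pics/i.png',np.hstack([a,b])[:,:,::-1])
E
```

```text
t: 23.15
tool_pos: [0.479, -0.0626, 0.1611]
wrist_force: [-1.0, -0.1, -1.2]
gripper_width: 0.0255
t: 23.35
tool_pos: [0.4808, -0.0627, 0.161]
wrist_force: [-1.0, 0.3, -1.8]
gripper_width: 0.0253
t: 23.55
tool_pos: [0.4827, -0.0628, 0.1609]
wrist_force: [-1.7, 0.2, -1.4]
gripper_width: 0.0257
```

View pics/i.png

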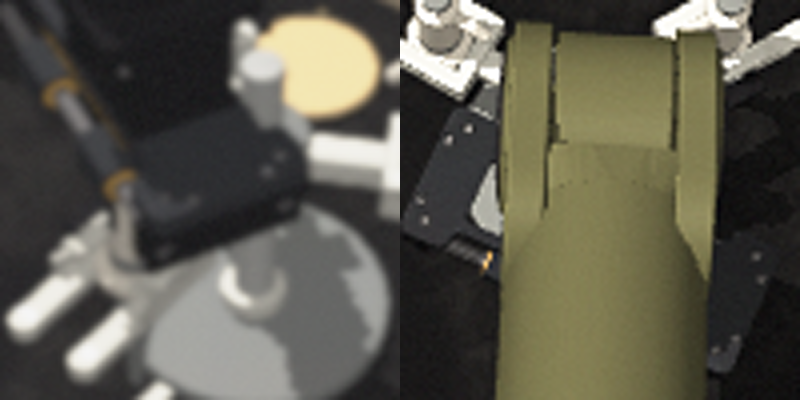

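The rail tips haven't moved and the collar sits in the channel near (130,275). The inward resistance is starting to rise, which is the clip. I'll continue to the stop.

```bash
python3 -m pendant '[[[0.1,-0.005,0],0],[[0,0,0],0]]'|grep -v ori
python3 -m pendant '[[[0.1,-0.005,0],0],[[0,0,0],0]]'|grep -v ori
python3 -m pendant '[[[0.1,-0.005,0],0],[[0,0,0],0]]'|grep -v ori
```

```text
t: 23.85
tool_pos: [0.485, -0.0629, 0.1611]
wrist_force: [-2.3, 1.2, -2.6]
gripper_width: 0.0251
t: 24.05
tool_pos: [0.4872, -0.063, 0.1611]
wrist_force: [-2.9, 0.6, -2.1]
gripper_width: 0.0252
t: 24.25
tool_pos: [0.4878, -0.0631, 0.1609]
wrist_force: [-5.7, 0.9, 0.0]
gripper_width: 0.0253
```

```bash
python3 -m pendant '[[[0.04,-0.002,0],0],[[0,0,0],0]]'|grep -v ori
python3 -m pendant '[[[0.04,-0.002,0],0],[[0,0,0],0]]'
python3 -c "
from h import *
s=arm.get_state();print(s['wrist_torque'],s['wrist_force'])"
```

```text
t: 24.45
tool_pos: [0.4879, -0.0631, 0.1608]
wrist_force: [-7.4, 1.6, 1.4]
gripper_width: 0.0255
t: 24.65
tool_pos: [0.4882, -0.0632, 0.1607]
orientation: [[-0.9, 0.435, -0.006], [0.435, 0.9, 0.001], [0.006, -0.002, -1.0]]
wrist_force: [-8.5, 0.4, 2.4]
gripper_width: 0.0256
[ 0.25985817  2.2281774  -0.02119652] [-8.47146208  0.37213919  2.36586246]
```

```bash
python3 -m pendant '[[[-0.02,0,-0.05],0],[[0,0,0],0]]'|grep -v ori
python3 -m pendant '[[[0,0,0],0],[[0,0,0],0],[[0,0,0],0],[[0,0,0],0],[[0,0,0],0],[[0,0,0],0]]' 0.2 |grep -v ori
```

```text
t: 24.85
tool_pos: [0.4881, -0.0632, 0.1603]
wrist_force: [-9.2, 1.8, 5.0]
gripper_width: 0.0254
t: 25.45
tool_pos: [0.4904, -0.0632, 0.1602]
wrist_force: [0.2, -0.3, 0.1]
gripper_width: 0.0348
```

```bash
python3 -m pendant '[[[-0.1,0,0],0],[[0,0,0],0],[[0,0,0],0],[[0,0,0],0]]' -0.4 |grep -v ori
python3 -m pendant '[[[0,0,0.4],0],[[0,0,0.8],0],[[0,0,1],0],[[0,0,1],0],[[0,0,1],0],[[0,0,1],0],[[0,0,1],0]]'|grep -v ori
python3 -m pendant '[[[0,-1,0],0],[[0,-1,0],0],[[0,-1,0],0],[[0,-1,0],0],[[0,-1,0],0],[[0,-1,0],0],[[0,-1,0],0],[[0,-1,0],0],[[0,-1,0],0],[[0,-1,0],0]]'|grep -v ori
python3 - <<'E'
from m import *
import pickle
C,T=S=[arm.snapshot('scene'),arm.snapshot('top')];pickle.dump(S,open('j.pkl','wb'))
a=cv2.resize(C['img'][200:300,290:390],(400,400),interpolation=cv2.INTER_CUBIC);b=cv2.resize(T['img'][195:295,310:410],(400,400),interpolation=cv2.INTER_CUBIC)
cv2.imwrite('pics/j.png',np.hstack([a,b])[:,:,::-1])
k=lambda q:((q-[290,200])*4).round().tolist();l=lambda q:((q-[310,195])*4+[400,0]).round().tolist()
zt=.126
for a,u in((0,.095),(0,.1),(.05,.095)):
  q=[P(a,u,0,zt+.093),P(a,u,0,zt-.09),P(a,.165,.019,zt),P(a,.165,-.019,zt)];print(a,u,k(proj(C,q)),l(proj(T,q)))
E
```

```text
t: 25.85
tool_pos: [0.4882, -0.0632, 0.1602]
wrist_force: [0.1, 0.0, -0.8]
gripper_width: 0.0572
t: 26.55
tool_pos: [0.4882, -0.0633, 0.2857]
wrist_force: [1.1, -0.6, -1.4]
gripper_width: 0.061
t: 27.55
tool_pos: [0.4883, -0.264, 0.2849]
wrist_force: [0.4, -0.8, 0.6]
gripper_width: 0.0611
0 0.095 [[133.0, 132.0], [138.0, 377.0], [9.0, 330.0], [69.0, 371.0]] [[582.0, 247.0], [573.0, 298.0], [542.0, 393.0], [608.0, 395.0]]
0 0.1 [[126.0, 138.0], [132.0, 382.0], [9.0, 330.0], [69.0, 371.0]] [[582.0, 256.0], [573.0, 306.0], [542.0, 393.0], [608.0, 395.0]]
0.05 0.095 [[141.0, 137.0], [145.0, 381.0], [21.0, 340.0], [83.0, 379.0]] [[591.0, 247.0], [581.0, 298.0], [557.0, 395.0], [622.0, 393.0]]
```

View pics/j.png

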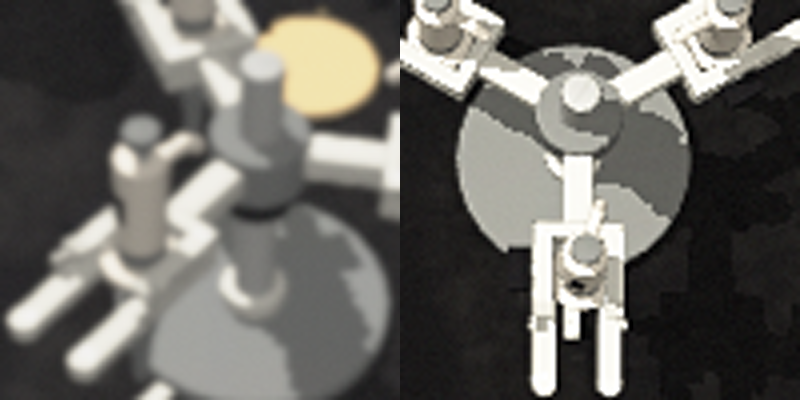

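```bash
python3 -c "
from cell import arm
print(arm.sign_off())"
```

```text
the job is handed in; nothing more can be done
None
```

The pipette now hangs upright in the stand's empty branch, which points along the pointer. I handed the job in at about 28 s. I viewed 10 pictures.

- **Turning the stand:** I pushed the −t rail with the closed fingers, with up to about 3 N read between moves. In the top view the branch then ran parallel to the pointer, within about 0.02 rad. An earlier scene-camera fit had suggested up to about +0.02 rad.
- **Loading the pipette:**
  - I lifted it from the grey holder and found the rails by touch at about 126 mm, pressing up to roughly 9 N.
  - I slid it in past the clip, feeling 2–3 N.
  - It stopped hard against the back at about 9 N, and I released it there.
- **Last check:** in the top view the pipette's button was within about 2 mm of its fully home position. The scene camera showed it about 4 mm off sideways as a mix of directions, which I put down to calibration, as the same camera had shown similar offsets before. The rails had not moved, and the hand was clear with no contact force.
- **Not measured:** I could not read the clip's travel directly. Being fully home rests on the hard stop and the pictures. Forces were read only at the end of each short move, and the highest I saw against the stand was 9.2 N along x with about 5 N vertical. I planned the moves clear of the bottle, tape roll and timer, but did not check their positions again at the end.

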